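Flip a sealing plate onto the vacuum test platen

TASK

Close the suction hole of the vacuum tester: push the loose sealing plate, which lies rubber side up on the bench, flat and square up against the front edge of the low steel platen, and then go on pushing at its near edge so that it tips up on its far edge and flips over onto the platen, rubber side down, completely covering the suction hole. Use only the fingertips or the outside of the fingers, do not pick the plate up or carry it, leave the filters, caps, ring, jar and spanner where they are, and finish with the hand clear.

Things in the scene. Friction and masses are not known exactly. Their poses are not given: they have to be found in the camera images.
- seal_plate: Sealing plate, loose, flat slab 60 mm (x) by 80 mm (y) by 12 mm (z), 60 to 126 g; white plastic with one black rubber face, rubber up at the start. Lies on the bench before the platen, up to 50 mm to either side of the hole, up to 0.4 rad out of square. Origin: centre of the white face (underside at the start); z points from white to rubber face, x roughly towards the platen.
- plate_mid (a point): Centre of the sealing plate's volume, 6 mm from either face.
- far_edge (a point): Middle of the plate's long edge face nearest the platen at the start, at mid thickness (plate x = +30 mm); it is the edge the plate tips over.
- near_edge (a point): Middle of the plate's other long edge face, at mid thickness (plate x = -30 mm); the edge to push. With the far edge butted against the step, fingertips that push here and rise along a 60 mm radius arc take this edge up and over by friction; past upright the plate falls over onto the platen.
- platen: Vacuum test platen, fixed: steel plate 180 mm (x) by 260 mm (y), 6 mm thick, lying on the bench, so its front edge is a 6 mm step. Origin: centre of its underside; x points away from the robot, z up. At the middle of its back edge (x = 59 to 85 mm) stands a valve block with a round gauge, up to 98 mm high. A ring and a jar rest on it near x = 30 mm, y = 90 and -90 mm.
- step_edge (a point): Middle of the platen's front top edge, 6 mm above the bench; x points away from the robot square to the edge, y along the edge, z up.
- port (a point): Centre of the suction hole (14 mm wide) at the platen's top face, 36 mm behind step_edge along x; same axes as the platen.
- cap_a: White end cap, loose, 48 mm wide, 36 mm high, standing on the bench to the left of the plate; leave alone. Origin under its centre.
- cap_b: White end cap, same size, to the right of the plate; leave alone. Origin under its centre.
- seal_ring: White ring on the left of the platen, 56 mm wide, 9 mm high; leave alone. Origin under its centre.
- grease_jar: Grey jar on the right of the platen, 44 mm wide, 45 mm high; leave alone. Origin under its centre.
- spanner: Spanner 150 mm long lying on the bench far right of the plate; leave alone. Origin under its middle.
- filter_a: Blue filter cartridge 240 mm long (along its x), 46 mm thick, lying on the bench at the left near the robot; leave alone. Origin under its middle.
- filter_b: Blue filter cartridge, same size, lying at the right near the robot; leave alone. Origin under its middle.
There are look-alikes about, which are no part of the job. Leave any turquoise or yellow look-alike of the seal_plate alone.

How it is judged:
On the way, in this order (a step that is already met when the one before it is completed fails the run):
1. the plate, still flat and rubber side up, is pushed square against the platen's front edge (x of far_edge in the frame of step_edge between -0.005 and 0.004 m and height (world z) of far_edge below 0.011 m and angle between seal_plate's own z axis and vertical below 0.15 rad and angle between the x axis of seal_plate and the x axis of platen, either way round below 0.15 rad), for 0.1 s.
2. the plate is tipped up steeply on its far edge, that edge still low at the platen's edge (angle between seal_plate's own z axis and vertical between 0.8 and 2 rad and x of far_edge in the frame of step_edge between -0.02 and 0.025 m and z of far_edge in the frame of step_edge below 0.016 m), for 0.05 s.
At the end, for the whole second after the job is handed in: The plate lies at rest flat on the platen (within 8 degrees), rubber side down, its centre within 22 mm of the hole along the platen's x and 32 mm along its y, so the hole is covered (angle between seal_plate's own z axis and vertical above 3 rad and x of plate_mid in the frame of port between -0.022 and 0.022 m and y of plate_mid in the frame of port between -0.032 and 0.032 m and z of plate_mid in the frame of port between 0.003 and 0.01 m and linear speed of seal_plate below 0.02 m/s); the robot touches nothing.
It fails at once if the plate is lifted clear (both its long edges more than 35 mm up) (height (world z) of each of far_edge, near_edge above 0.035 m).
It fails at once if a bystander is moved more than 20 mm (distance of any of filter_a, filter_b, cap_a, cap_b, seal_ring, grease_jar, spanner from where it was at the start of the episode above 0.02 m).
It also fails if it takes over 56 s, if anything falls off the work surface, if the arm or the gripper's body presses on something with over 40 N, if the wrist force passes 120 N, or if a joint passes its speed limit or range.

ROBOT

A 7-joint arm with a two-finger parallel gripper is mounted at the origin on the work surface. World frame = base frame: x ahead of the robot, y to its left, z up, the work surface at z = 0. Lengths are in m, angles in rad, forces in N, time in s.
With the tool pointing down it reaches from about 0.425 to 0.925 m from the base axis. Payload 6.8 kg.
Tool frame: the origin (TCP) lies at the very end of the fingers, on their centre line; the grasp point (between the pads) lies 19 mm behind it; z points along the fingers, y is the line along which they close (so a half turn about z gives the same grasp; the last joint's range is limited). The gripper opens to 85 mm and grips with 20 to 120 N. Pads are 22 mm wide; open, the fingers measure 114 mm over their backs; the gripper's body (76 mm by 85 mm) begins 54 mm behind the grasp point. The pads swing forward as they close: fully open they stand 13 mm farther back than shut.
Start: joints at [1.104, 0.477, 0.022, 1.555, -0.011, 1.109, -0.083], TCP at [0.237, -0.632, 0.194] pointing down, gripper open.
Joint ranges: [-2.96, 2.96], [-0.34, 2.1], [-1.41, 1.46], [0.24, 2.44], [-1.37, 4.51], [0.17, 1.92], [-2.96, 2.96]. Speed limits (rad/s): [2.39, 2.39, 3.14, 3.14, 3.14, 3.14, 3.14].

INTERFACE

Orientations are given as a unit quaternion [w, x, y, z].
In Python, from station import bot gives the robot as it stands. The module is installed in compiled form; this text tells all that it offers.
- The arm moves only by the shell command python3 -m jog 'ROWS' [OPENING] [FORCE]. ROWS is JSON, a list of rows, each a list of 4 numbers: the shift along the tool's x, y, z in cm, then the turn about the tool's z in rad. In form: [[x, y, z, spin], ...]. A call has 1 to 20 rows; each row is the pose to reach, as a shift and turn from the pose commanded when the call began, along the tool's axes at that moment; what a row does not reach only later rows make up. A row lasts 1/12 s, in which the tool goes at most 41.7 mm and 7.16 degrees, less where a joint would pass 70% of its speed; a pose out of reach is approached as far as the arm can. A call with a gripper value outside its range is refused whole. OPENING is the closure, from -1 (fully open) to 1 (shut), set as the call begins (- or left out, the last holds). The fingers move at their own pace and stop on an object; FORCE is the grip in N (left out, the last holds). Time passes only in rows, so rows that repeat a pose let the fingers close. It gives the time, the measured TCP pose, the force, the opening and the grip force at its end, in the units of the state.
- bot.get_obs(): the state, without advancing time (a new reading comes with each control period).
- bot.read_camera(name): name is "scene" or "side" or "wrist"; returns a dict with "pixels" (400x640x3 uint8, red, green, blue), "depth" (400x640 float32, m along the optical axis (not along the pixel's ray), 0 where there is no reading), "fovy" (degrees; the focal length in pixels is half the picture's height over the tangent of half this angle, whatever the lens; pixels are square), "cx", "cy" (the principal point, pixels), "distortion" ([k1, k2, p1, p2, k3] as OpenCV has them; the pictures are not rectified), "pose" (4x4, takes a point from camera to world coordinates). Camera axes: x right, y down, z forward; pixel columns grow to the right and rows downward; lengths in m; the calibration is good to about 2 mm. A picture is of the moment at which its call begins.
- bot.hand_in(): hands the job in; it is judged then, once.
The state is a dict: "t": time; "q": joint angles; "joint_vel": joint speeds; "joint_torque": joint torques, N m; "eef_pos": TCP position; "tool_rot": TCP orientation; "contact_force": force on the tool from outside, world axes, zero at the start; "torque": the same for the moment, N m; "gripper_width": opening from 0.0 (shut) to 1.0 (fully open); "grasp_force": force on a finger pad.
Only numpy, scipy, OpenCV 4.12 (cv2) and the standard library are available. Lean on these libraries where they do the work, as an engineer would, in place of code of your own. Each camera call takes 0.05 s, during which the arm holds its last target. There are 200 camera calls.

## Working session

There is one attempt and no reset: what is moved stays moved. The work goes in short steps, Python scripts to look and compute and a shell command to move; the robot and the scene stay as the last step left them, time stands still between calls to the robot, and variables do not carry over. Pictures are saved under pics/ and viewed, at most 10 in all, crops included, and the job is handed in when it is done.

```bash
mkdir -p pics
python3 - <<'E'
from station import bot
import cv2,numpy as np
o=bot.get_obs();print(o['t'],o['eef_pos'],o['tool_rot'],o['gripper_width'])
for n in ['scene','side']:
    r=bot.read_camera(n);np.savez(f'{n}.npz',**{k:np.array(v) for k,v in r.items()})
    cv2.imwrite(f'pics/{n}0.png',r['pixels'][:,:,::-1]);print(n,r['fovy'],r['cx'],r['cy'],r['distortion'],np.round(r['pose'],3).tolist())
E
```

```text
0.0 [ 0.23680568 -0.63139409  0.19342978] [-8.79900168e-04  9.83943211e-01  1.78479500e-01 -2.27277021e-04] 0.9994390300793702
scene 48.215019079616425 315.307494650302 198.80033733228044 [-0.02403253  0.          0.          0.          0.        ] [[0.278, 0.557, -0.782, 1.426], [0.96, -0.147, 0.237, -0.296], [0.017, -0.817, -0.576, 0.714], [0.0, 0.0, 0.0, 1.0]]
side 46.74337603470341 319.89320892248503 198.27717287617065 [0.0229586 0.        0.        0.        0.       ] [[-0.95, -0.233, 0.207, 0.3], [-0.311, 0.668, -0.676, 0.665], [0.019, -0.707, -0.707, 0.767], [0.0, 0.0, 0.0, 1.0]]
```

View pics/scene0.png

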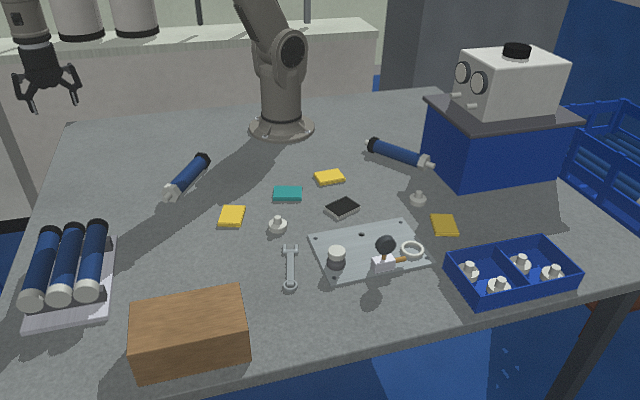

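View pics/side0.png

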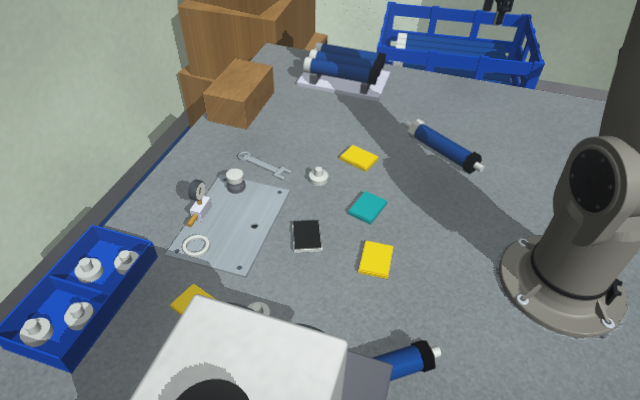

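The black-topped plate is at scene (342,207) and side (307,235). The turquoise slab at scene (287,193) and the yellow ones at (329,177), (231,216) and (444,225) are look-alikes. Only the black one has white sides and a black face and lies just before the platen. I'll confirm it in a crop and measure.

```bash
cat > h.py <<'E'
import cv2,numpy as np
def load(n):
    d=np.load(n+'.npz');return {k:d[k] for k in d.files}
def grab(n):
    from station import bot
    r=bot.read_camera(n);np.savez(f'{n}.npz',**{k:np.array(v) for k,v in r.items()});return r
def cast(r,uv,z):
    f=200/np.tan(np.radians(float(r['fovy']))/2);K=np.array([[f,0,r['cx']],[0,f,r['cy']],[0,0,1]],float)
    p=cv2.undistortPoints(np.array(uv,float).reshape(-1,1,2),K,np.array(r['distortion'],float))[:,0]
    T=np.array(r['pose']);d=np.c_[p,np.ones(len(p))]@T[:3,:3].T;c=T[:3,3]
    return c+d*((z-c[2])/d[:,2])[:,None]
def proj(r,P):
    f=200/np.tan(np.radians(float(r['fovy']))/2);K=np.array([[f,0,r['cx']],[0,f,r['cy']],[0,0,1]],float)
    T=np.linalg.inv(np.array(r['pose']));
    return cv2.projectPoints(np.array(P,float).reshape(-1,1,3),cv2.Rodrigues(T[:3,:3])[0],T[:3,3],K,np.array(r['distortion'],float))[0][:,0]
def quad(m):
    c=max(cv2.findContours(m.astype(np.uint8),cv2.RETR_EXTERNAL,cv2.CHAIN_APPROX_NONE)[0],key=cv2.contourArea)
    return c[:,0].astype(float)
E
python3 - <<'E'
from h import *
for n,box in [('scene',(315,185,370,230)),('side',(280,205,335,265))]:
    r=load(n);im=r['pixels'].astype(int);x0,y0,x1,y1=box
    m=np.zeros((400,640),bool);m[y0:y1,x0:x1]=im[y0:y1,x0:x1].max(2)<60
    c=quad(m);P=cast(r,c,.012)
    rect=cv2.minAreaRect(P[:,:2].astype(np.float32)*1000);print(n,m.sum(),rect)
    print(np.round(cv2.boxPoints(rect)))
    mm=P.mean(0);print(mm)
    # hole & platen corners
a=load('scene')['pixels'][180:300,295:455,::-1];b=load('side')['pixels'][170:290,155:345,::-1]
cv2.imwrite('pics/crop.png',np.vstack([cv2.resize(a,(480,300),interpolation=2)[:, :],cv2.resize(b,(480,300),interpolation=2)]))
E
```

```text
scene 341 ((521.1749877929688, 52.15018844604492), (55.31847381591797, 75.98407745361328), 23.083717346191406)
[[481.  76.]
 [511.   6.]
 [562.  28.]
 [532.  98.]]
[0.5217413  0.05188903 0.012     ]
side 663 ((515.5195922851562, 53.04991912841797), (53.39738845825195, 75.05921936035156), 23.343740463256836)
[[476.  77.]
 [506.   8.]
 [555.  29.]
 [525.  98.]]
[0.51497497 0.05410387 0.012     ]
```

View pics/crop.png

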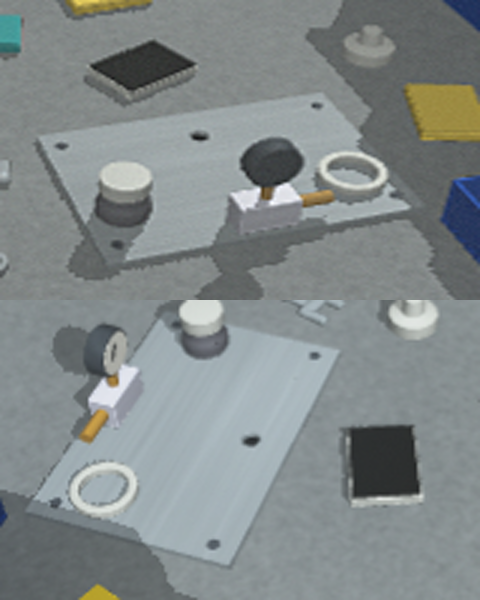

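The crop shows the black slab with white sides lying before the platen, and the hole at about scene (361,234) and side (254,226). That confirms the target.

Run:
```python
from h import *
S={'scene':[(307.7,235.2),(403.3,217.2)],'side':[(289.6,190.8),(246,275.6)]}
H={'scene':(352,226,372,242),'side':(246,219,263,233)}
for n in S:
    r=load(n);im=r['pixels'].astype(int)
    x0,y0,x1,y1=H[n];s=im[y0:y1,x0:x1].max(2);m=s<90;v,u=np.nonzero(m)
    h=cast(r,[(u.mean()+x0,v.mean()+y0)],.006)[0]
    # refine the front edge: strongest brightness step sampled across the rough edge, in metres
    A,B=cast(r,S[n],.006);d=(B-A)/np.linalg.norm(B-A);nn=np.array([-d[1],d[0],0]);nn*=np.sign(nn[0])
    g=cv2.GaussianBlur(r['pixels'],(3,3),0).astype(np.float32).mean(2);E=[]
    off=np.arange(-.014,.0141,.001)
    for t in np.linspace(.08,.92,60):
        P=A+(B-A)*t+off[:,None]*nn;uv=proj(r,P).astype(np.float32)
        w=cv2.remap(g,uv[:,:1],uv[:,1:],1)[:,0];k=np.argmax(np.gradient(w));E.append(P[k])
    E=np.array(E)[:,:2].astype(np.float32);vx,vy,px,py=cv2.fitLine(E,cv2.DIST_HUBER,0,.01,.01)[:,0]
    nrm=np.array([vy,-vx])*np.sign(vy)
    print(n,'corners',A.round(4),B.round(4),np.linalg.norm(B-A),'hole',m.sum(),h.round(4),'yaw',np.arctan2(nrm[1],nrm[0]),'hole-edge',(h[:2]-[px,py])@nrm,'edge',px,py)
```

```text
scene corners [ 0.6092 -0.067   0.006 ] [0.6033 0.1938 0.006 ] 0.2608357002844457 hole 10 [0.6407 0.0613 0.006 ] yaw 0.017823057 hole-edge 0.03881906759626293 edge 0.60198706 0.05737028
side corners [ 0.5987 -0.0642  0.006 ] [0.5943 0.1906 0.006 ] 0.25487398912096726 hole 13 [0.6328 0.065  0.006 ] yaw 0.017123178 hole-edge 0.034299184952863396 edge 0.59848726 0.06289395
```

```bash
cat >> h.py <<'E'
def rel(*targets):
    """print rows (cm, rad) from the present pose to world targets (x,y,z,yaw of tool x)"""
    from station import bot
    from scipy.spatial.transform import Rotation as R
    o=bot.get_obs();q=o['tool_rot'];M=R.from_quat([*q[1:],q[0]]).as_matrix();yaw=np.arctan2(M[1,0],M[0,0])
    print('t',round(o['t'],2),'pos',np.round(o['eef_pos'],4),'yaw',round(yaw,4),'F',np.round(o['contact_force'],1),'w',round(o['gripper_width'],3))
    for t in targets: print([round(v,2) for v in (M.T@(np.array(t[:3])-o['eef_pos'])*100)],'spin',round(yaw-t[3],3))
E
python3 - <<'E'
from h import *
for n in ['side','scene']:
    r=load(n);hsv=cv2.cvtColor(r['pixels'],cv2.COLOR_RGB2HSV)
    for nm,lo,hi in [('yel',(20,120,80),(35,255,255)),('turq',(80,120,60),(95,255,255))]:
        k,_,st,ce=cv2.connectedComponentsWithStats(cv2.inRange(hsv,lo,hi))
        for i in range(1,k):
            if st[i,4]>100: print(n,nm,ce[i].round(),cast(r,[ce[i]],.01)[0].round(3))
r=load('scene');print('caps',cast(r,[(277,227),(418,200)],.02).round(3))
rel((.45,-.3,.16,.359),(.463,.030,.12,.405),(.463,.030,.04,.405))
E
```

```text
side yel [359. 158.] [ 0.475 -0.232  0.01 ]
side yel [375. 259.] [0.359 0.071 0.01 ]
side yel [187. 298.] [0.676 0.276 0.01 ]
side turq [367. 207.] [ 0.412 -0.069  0.01 ]
scene yel [329. 176.] [0.37  0.064 0.01 ]
scene yel [231. 215.] [ 0.486 -0.238  0.01 ]
scene yel [444. 225.] [0.663 0.278 0.01 ]
scene turq [287. 193.] [ 0.423 -0.076  0.01 ]
caps [[ 0.575 -0.136  0.02 ]
 [ 0.56   0.256  0.02 ]]
t 0.1 pos [ 0.2368 -0.6315  0.1935] yaw 0.3588 F [ 0.1 -0.4 -0.2] w 1.001
[np.float64(31.6), np.float64(-23.54), np.float64(3.39)] spin -0.0
[np.float64(44.41), np.float64(-53.98), np.float64(7.43)] spin -0.046
[np.float64(44.41), np.float64(-53.97), np.float64(15.43)] spin -0.046
```

```bash
python3 -m jog '[[31.6,-23.5,3.4,0],[31.6,-23.5,3.4,0],[31.6,-23.5,3.4,0],[31.6,-23.5,3.4,0],[31.6,-23.5,3.4,0],[31.6,-23.5,3.4,0],[31.6,-23.5,3.4,0],[31.6,-23.5,3.4,0],[31.6,-23.5,3.4,0],[44.3,-54,7.4,-0.046],[44.3,-54,7.4,-0.046],[44.3,-54,7.4,-0.046],[44.3,-54,7.4,-0.046],[44.3,-54,7.4,-0.046],[44.3,-54,7.4,-0.046],[44.3,-54,7.4,-0.046],[44.3,-54,7.4,-0.046],[44.3,-54,7.4,-0.046],[44.3,-54,13.4,-0.046],[44.3,-54,13.4,-0.046]]' 0 60
python3 - <<'E'
from h import *
rel((.461,.0281,.03,.405))
a=grab('side')['pixels'][140:300,200:440,::-1];b=grab('wrist')['pixels'][:,:,::-1]
cv2.imwrite('pics/c1.png',np.vstack([cv2.resize(a,(480,320),interpolation=2),cv2.resize(b,(480,280))]))
E
```

```text
t: 1.77
eef_pos: [0.4614, 0.0309, 0.0584]
tool_rot: [-0.0, 0.979, 0.203, -0.0]
contact_force: [-0.8, -0.9, -1.0]
gripper_width: 0.501
grasp_force: 0.0
t 1.77 pos [0.4614 0.0309 0.0584] yaw 0.4085 F [-0.8 -0.9 -1. ] w 0.501
[np.float64(-0.14), np.float64(0.25), np.float64(2.84)] spin 0.003
```

View pics/c1.png

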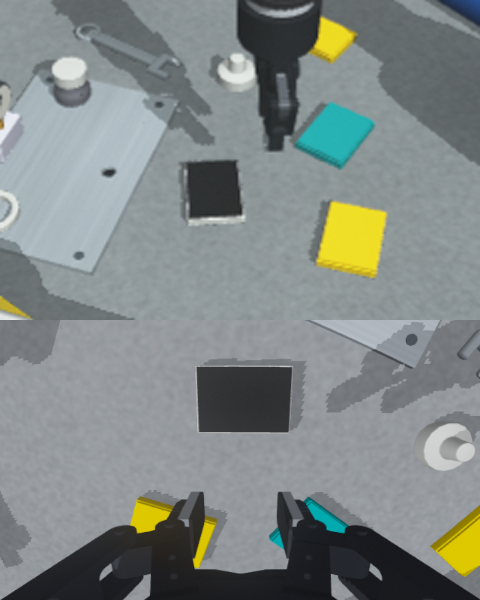

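Wrist view: the plate is straight ahead of and square to the two half-open fingers, at wrist-crop (245,80). I'll refine its position from the wrist image and lower the fingers.

```bash
python3 - <<'E'
from h import *
r=load('wrist');im=r['pixels'].astype(int);m=np.zeros((400,640),bool);m[40:175,240:410]=im[40:175,240:410].max(2)<75
P=cast(r,quad(m),.012);rc=cv2.minAreaRect(P[:,:2].astype(np.float32)*1000);print(m.sum(),rc)
E
python3 -m jog '[[-0.1,0.2,2.4,-0.003],[-0.1,0.2,4.8,-0.003],[-0.1,0.2,4.8,-0.003],[-0.1,0.2,4.8,-0.003]]'
python3 -m jog '[[0,0,0.3,0],[0,0,0.3,0],[0,0,0.3,0]]'
python3 -m jog '[[0,0,0.3,0],[0,0,0.3,0],[0,0,0.3,0]]'
```

```text
11376 ((516.5310668945312, 51.89371109008789), (56.147003173828125, 76.43367004394531), 23.29054832458496)
t: 2.2
eef_pos: [0.4618, 0.0266, 0.0128]
tool_rot: [-0.0, 0.979, 0.202, -0.001]
contact_force: [0.6, 0.6, -0.2]
gripper_width: 0.502
grasp_force: 0.0
t: 2.45
eef_pos: [0.4631, 0.0269, 0.0106]
tool_rot: [0.0, 0.979, 0.202, 0.001]
contact_force: [-0.2, 0.1, 0.6]
gripper_width: 0.497
grasp_force: 0.0
t: 2.7
eef_pos: [0.4621, 0.0269, 0.0066]
tool_rot: [0.0, 0.979, 0.202, 0.0]
contact_force: [-0.4, -0.5, -0.5]
gripper_width: 0.497
grasp_force: 0.0
```

```bash
python3 -m jog '[[0,0,0.3,0],[0,0,0.3,0],[0,0,0.3,0]]' | grep -E "eef|contact"
python3 -m jog '[[0,0,0.3,0],[0,0,0.3,0],[0,0,0.3,0]]' | grep -E "eef|contact"
python3 -m jog '[[0,0,0.2,0],[0,0,0.2,0],[0,0,0.2,0]]'| grep -E "eef|contact"
```

```text
eef_pos: [0.4619, 0.0269, 0.0032]
contact_force: [-0.1, 0.4, -0.0]
eef_pos: [0.4619, 0.0269, 0.0002]
contact_force: [0.4, -0.7, -0.2]
eef_pos: [0.462, 0.0269, -0.0017]
contact_force: [-0.4, -0.3, 0.5]
```

```bash
python3 -m jog '[[0,0,0.2,0],[0,0,0.2,0],[0,0,0.2,0]]' | grep -E "eef|contact"
python3 -m jog '[[0,0,0.2,0],[0,0,0.2,0],[0,0,0.2,0]]' | grep -E "eef|contact"
```

```text
eef_pos: [0.462, 0.0269, -0.0037]
contact_force: [-0.8, 0.8, 0.4]
eef_pos: [0.462, 0.0269, -0.0057]
contact_force: [0.6, 1.0, 0.5]
```

```bash
python3 -m jog '[[0,0,0.1,0],[0,0,0.1,0],[0,0,0.1,0]]' | grep -E "eef|contact"
python3 -m jog '[[0,0,0.1,0],[0,0,0.1,0],[0,0,0.1,0]]' | grep -E "eef|contact"
python3 - <<'E'
from h import *
for n in('side','scene'):
    r=grab(n);c=proj(r,[(.47,.03,0)])[0].astype(int);print(c)
    a=r['pixels'][c[1]-45:c[1]+35,c[0]-60:c[0]+60,::-1];cv2.imwrite(f'pics/t_{n}.png',cv2.resize(a,(420,280),interpolation=2))
cv2.imwrite('pics/c2.png',np.vstack([cv2.imread('pics/t_side.png'),cv2.imread('pics/t_scene.png')]))
E
```

```text
eef_pos: [0.4621, 0.0269, -0.0066]
contact_force: [0.2, -0.1, 0.6]
eef_pos: [0.462, 0.0269, -0.0077]
contact_force: [0.2, 1.0, -0.1]
[329 234]
[328 199]
```

View pics/c2.png

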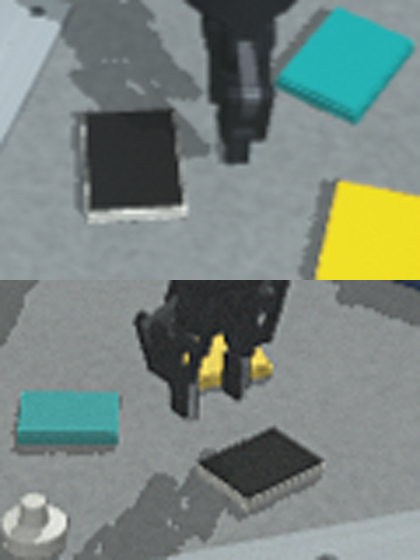

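Both fingertips are just above the bench, about 19 mm short of the plate's near edge (side crop: tips x≈220, plate edge x≈187).

```bash
for i in 1 ; do python3 -m jog '[[0,0,0.1,0],[0,0,0.1,0],[0,0,0.1,0]]' | grep -E "eef|contact"; python3 -m jog '[[0,0,0.1,0],[0,0,0.1,0],[0,0,0.1,0]]' | grep -E "eef|contact"; python3 -m jog '[[0,0,0.1,0],[0,0,0.1,0],[0,0,0.1,0]]' | grep -E "eef|contact"; done
```

```text
eef_pos: [0.462, 0.0269, -0.0086]
contact_force: [-0.1, -0.5, -0.4]
eef_pos: [0.462, 0.0269, -0.0097]
contact_force: [-0.3, -0.6, -0.3]
eef_pos: [0.462, 0.0269, -0.0107]
contact_force: [-0.0, -0.3, -0.0]
```

Run:
```python
from h import *
s,c=load('side'),load('scene')
for z in (0,.005,.01,.015): print(z,cast(s,[(336.4,235.3)],z)[0].round(4),cast(c,[(335.1,188.3),(321.7,192.6)],z).round(4).tolist())
```

```text
0 [0.4557 0.0266 0.    ] [[0.4206, 0.0664, 0.0], [0.4317, 0.0228, 0.0]]
0.005 [0.4547 0.0308 0.005 ] [[0.4276, 0.0639, 0.005], [0.4387, 0.0206, 0.005]]
0.01 [0.4537 0.0349 0.01  ] [[0.4346, 0.0613, 0.01], [0.4456, 0.0184, 0.01]]
0.015 [0.4527 0.0391 0.015 ] [[0.4417, 0.0588, 0.015], [0.4526, 0.0161, 0.015]]
```

Run:
```python
from h import *
for n in('side','scene'):
    r=grab(n);D=r['depth'];v,u=np.mgrid[140:260,280:380];u=u.ravel();v=v.ravel()
    A=cast(r,np.c_[u,v],0.);T=np.array(r['pose']);c=T[:3,3];d=A-c;zc=d@T[:3,2]
    P=c+d*(D[v,u]/zc)[:,None];im=r['pixels'][v,u].max(1)
    k=(im<70)&(P[:,0]<.485)&(P[:,2]<.06)&(P[:,2]>0.004)&(np.hypot(P[:,0]-.462,P[:,1]-.027)<.05)
    o=np.argsort(P[k][:,2])[:12];print(n,k.sum());print(np.c_[u[k][o],v[k][o],P[k][o].round(4)*1000])
    g=np.median(P[(im>90),2]);print('bench z',g)
```

```text
side 52
[[319.  242.  483.8  63.    7.7]
 [320.  243.  480.8  65.1   8. ]
 [319.  241.  484.5  60.6   8. ]
 [320.  244.  479.8  68.4   9. ]
 [319.  243.  482.2  67.9  10.7]
 [318.  243.  484.2  68.6  10.7]
 [319.  244.  481.3  70.6  10.9]
 [319.  240.  484.6  60.6  11.3]
 [320.  245.  478.3  73.2  11.7]
 [318.  244.  483.   72.1  11.9]
 [329.  218.  478.8  10.1  30.3]
 [330.  218.  476.5  10.2  31.2]]
bench z -0.0007260894874440704
scene 92
[[344.  197.  482.5  71.4  10.5]
 [319.  193.  471.    2.6  28.2]
 [333.  187.  453.6  48.2  28.9]
 [335.  188.  459.7  52.   28.9]
 [334.  187.  455.3  50.5  29.6]
 [331.  185.  445.2  45.   30.6]
 [331.  184.  442.   45.9  31.8]
 [332.  186.  452.6  45.4  32. ]
 [335.  187.  459.7  51.8  32.2]
 [333.  186.  454.3  47.8  32.7]
 [332.  185.  448.8  46.6  32.7]
 [336.  188.  465.9  52.7  32.7]]
bench z 0.00017930949010691588
```

```bash
python3 - <<'E'
from h import *
for n in('side','scene'):
    r=load(n);D=r['depth'];v,u=np.mgrid[120:260,270:390];u=u.ravel();v=v.ravel()
    A=cast(r,np.c_[u,v],0.);T=np.array(r['pose']);c=T[:3,3];d=A-c;zc=d@T[:3,2]
    P=c+d*(D[v,u]/zc)[:,None]
    x=(P[:,:2]-[.462,.027])@[.919,.394];y=(P[:,:2]-[.462,.027])@[-.394,.919]
    k=(x<.016)&(x>-.02)&(abs(y)<.05)&(P[:,2]<.12)
    for lo in range(2,50,4):
        s=k&(P[:,2]>lo/1e3)&(P[:,2]<=lo/1e3+.004)
        print(n,lo,s.sum(),(x[s].min()*1e3).round() if s.any() else '',(x[s].max()*1e3).round() if s.any() else '',np.unique((y[s]*200).round()*5))
E
python3 -c "
from h import rel;rel()"
```

```text
side 2 4 -11.0 6.0 [-40.  10.  20.  25.]
side 6 0   []
side 10 0   []
side 14 0   []
side 18 0   []
side 22 0   []
side 26 3 7.0 9.0 [-20.  30.]
side 30 9 -9.0 11.0 [-20.  25.  30.]
side 34 10 -6.0 11.0 [-20.  20.  30.  35.]
side 38 14 -9.0 11.0 [-20.  30.  35.]
side 42 15 -10.0 12.0 [-20.  25.  30.  35.]
side 46 13 -6.0 10.0 [30. 35.]
scene 2 3 -11.0 3.0 [-40.  10.  35.]
scene 6 0   []
scene 10 0   []
scene 14 0   []
scene 18 0   []
scene 22 0   []
scene 26 9 -1.0 12.0 [-25. -20.  25.]
scene 30 11 -11.0 15.0 [-25. -20.  20.  25.]
scene 34 19 -10.0 15.0 [-30. -25. -20.  20.  25.]
scene 38 18 -5.0 15.0 [-35. -30. -25. -20.  20.  25.  30.]
scene 42 21 -7.0 15.0 [-35. -30. -25. -20.  20.  25.  30.  35.]
scene 46 15 -4.0 14.0 [-35. -30. -25. -20.  20.  25.  30.  40.]
t 5.4 pos [ 0.4621  0.0269 -0.0106] yaw 0.4078 F [ 0.4  0.3 -0.1] w 0.499
```

Depth in both views puts the tips at z≈27 mm, though the TCP reads −11 mm. So the reading can't be trusted for tip height, and I'll go down by feel.

```bash
python3 -m jog '[[0,0,0.5,0],[0,0,1,0],[0,0,1.5,0],[0,0,1.5,0],[0,0,1.5,0]]'
cat >> h.py <<'E'
def tips(tcp,yaw):
    c,s=np.cos(yaw),np.sin(yaw)
    for n in('side','scene'):
        r=grab(n);D=r['depth'];v,u=np.mgrid[100:300,230:430];u=u.ravel();v=v.ravel()
        A=cast(r,np.c_[u,v],0.);T=np.array(r['pose']);o=T[:3,3];d=A-o
        P=o+d*(D[v,u]/(d@T[:3,2]))[:,None];x=(P[:,:2]-tcp)@[c,s];y=(P[:,:2]-tcp)@[-s,c]
        k=(x<.016)&(x>-.015)&(abs(y)<.045)&(P[:,2]<.12)&(P[:,2]>.003)
        z=np.sort(P[k,2])[:8];print(n,'lowest mm',(z*1e3).round(1),'front',np.percentile(x[k],97).round(4))
E
python3 -c "
from h import *;tips([.462,.027],.407)"
```

```text
t: 5.82
eef_pos: [0.4616, 0.0269, -0.0262]
tool_rot: [-0.0, 0.979, 0.203, -0.001]
contact_force: [-0.8, -0.2, -0.1]
gripper_width: 0.499
grasp_force: 0.0
side lowest mm [12.5 14.1 14.4 14.5 15.  15.5 15.7 16. ] front 0.0158
scene lowest mm [ 9.8 12.9 13.  13.5 14.3 14.4 14.5 15.3] front 0.0156
```

```bash
python3 -m jog '[[0,0,0.4,0],[0,0,0.7,0],[0,0,0.7,0],[0,0,0.7,0]]' | grep -E "eef|contact"
python3 -m jog '[[0,0,0.15,0],[0,0,0.15,0],[0,0,0.15,0]]' | grep -E "eef|contact"
python3 -m jog '[[0,0,0.15,0],[0,0,0.15,0],[0,0,0.15,0]]' | grep -E "eef|contact"
python3 -c "
from h import *;tips([.462,.027],.407)"
```

```text
eef_pos: [0.4618, 0.0269, -0.0328]
contact_force: [-0.6, 0.0, -0.3]
eef_pos: [0.4621, 0.0269, -0.0341]
contact_force: [1.0, -0.3, -0.6]
eef_pos: [0.4621, 0.0269, -0.0357]
contact_force: [1.2, -0.7, -0.3]
side lowest mm [4.1 5.  5.4 5.4 6.6 7.3 7.9 8.2] front 0.0155
scene lowest mm [3.6 4.4 4.5 4.7 5.  5.  5.2 5.3] front 0.0153
```

```bash
python3 -m jog '[[0,0,0.1,0],[0,0,0.1,0],[0,0,0.1,0]]' | grep -E "eef|contact"
python3 -m jog '[[0,0,0.1,0],[0,0,0.1,0],[0,0,0.1,0]]' | grep -E "eef|contact"
```

```text
eef_pos: [0.462, 0.0269, -0.0367]
contact_force: [0.1, -0.4, 0.4]
eef_pos: [0.462, 0.0269, -0.0377]
contact_force: [-0.2, 0.4, -0.2]
```

```bash
python3 -m jog '[[0.5,0,0,0],[1,0,0,0],[1.4,-0.1,0,0],[1.8,-0.1,0,0],[2.05,-0.15,0,0.025],[2.3,-0.2,0,0.05],[2.55,-0.28,0,0.08],[2.8,-0.33,0,0.105],[3.0,-0.38,0,0.13],[3.25,-0.43,0,0.155],[3.5,-0.5,0,0.185],[3.7,-0.55,0,0.21],[3.95,-0.58,0,0.23],[4.2,-0.62,0,0.255],[4.45,-0.66,0,0.28],[4.7,-0.7,0,0.3],[4.95,-0.73,0,0.325],[5.2,-0.77,0,0.35],[5.45,-0.8,0,0.37],[5.7,-0.84,0,0.39]]'
cat >> h.py <<'E'
def plate(box_s=(250,180,345,280)):
    r=grab('side');x0,y0,x1,y1=box_s;im=r['pixels'].astype(int)
    A=cast(r,np.c_[[c.ravel() for c in np.mgrid[0:400,0:640][::-1]]].T.reshape(-1,2),.012).reshape(400,640,3)
    w=(abs(A[...,0]-.55)<.07)&(abs(A[...,1]-.06)<.08)&(im.max(2)<60)
    k,l,st,ce=cv2.connectedComponentsWithStats(cv2.morphologyEx(w.astype(np.uint8),cv2.MORPH_OPEN,np.ones((3,3))))
    for i in range(1,k):
        if st[i,4]>150: print(st[i,4],[np.round(t,1) for t in cv2.minAreaRect((cast(r,quad(l==i),.012)[:,:2]*1000).astype(np.float32))])
E
python3 - <<'E'
from h import *
rel((.5285,.0593,-.0375,.017));plate();r=grab('scene')
a=load('side')['pixels'][150:310,200:360,::-1];b=r['pixels'][130:290,260:440,::-1]
cv2.imwrite('pics/c3.png',np.hstack([cv2.resize(a,(400,400),interpolation=2),cv2.resize(b,(400,400),interpolation=2)]))
E
```

```text
t: 9.02
eef_pos: [0.5113, 0.0573, -0.0376]
tool_rot: [0.0, 1.0, 0.008, -0.0]
contact_force: [-0.6, 0.9, -0.3]
gripper_width: 0.5
grasp_force: 0.3
t 9.02 pos [ 0.5113  0.0573 -0.0376] yaw 0.0157 F [-0.6  0.9 -0.3] w 0.5
[np.float64(1.73), np.float64(-0.17), np.float64(-0.01)] spin -0.001
344 [array([529.3,  10.4]), array([49.7, 74.9]), np.float64(19.1)]
641 [array([541.2,  59.2]), array([73.2, 75. ]), np.float64(0.9)]
```

View pics/c3.png

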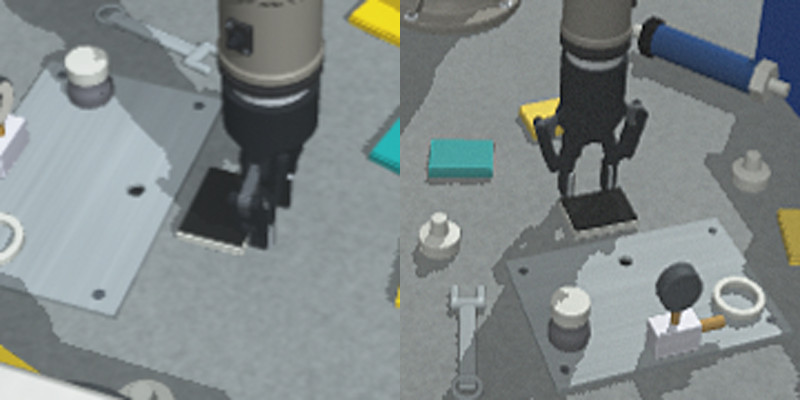

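The plate, at side crop (215,205), is now square to the platen and in line with the hole, about 17 mm short of the step. I'll push it home and watch the force.

```bash
python3 -m jog '[[0.25,-0.02,0,0],[0.5,-0.05,0,0],[0.75,-0.07,0,0],[1,-0.1,0,0],[1.2,-0.1,0,0],[1.4,-0.1,0,0],[1.4,-0.1,0,0]]' | grep -E "eef|contact"
python3 -m jog '[[0.15,0,0,0],[0.15,0,0,0]]' | grep -E "eef|contact"
python3 -m jog '[[0.15,0,0,0],[0.15,0,0,0]]' | grep -E "eef|contact"
python3 -m jog '[[0.1,0,0,0],[0.1,0,0,0]]' | grep -E "eef|contact"
```

```text
eef_pos: [0.5257, 0.0585, -0.0376]
contact_force: [-0.4, 0.1, -0.5]
eef_pos: [0.5268, 0.0585, -0.0376]
contact_force: [-0.1, 0.9, 0.3]
eef_pos: [0.5281, 0.0585, -0.0376]
contact_force: [0.0, -0.2, 0.2]
eef_pos: [0.5281, 0.0584, -0.0378]
contact_force: [-4.2, -0.4, 2.4]
```

```bash
python3 -m jog '[[-0.4,0,0,0],[-0.4,0,0,0],[-0.4,0,0.1,0],[-0.4,0,0.1,0]]' | grep -E "eef|contact"
python3 -m jog '[[0,0,0.1,0],[0,0,0.1,0],[0,0,0.1,0]]' | grep -E "eef|contact"
python3 -m jog '[[0,0,0.1,0],[0,0,0.1,0],[0,0,0.1,0]]' | grep -E "eef|contact"
```

```text
eef_pos: [0.5255, 0.0585, -0.0386]
contact_force: [0.2, 0.3, -0.3]
eef_pos: [0.5255, 0.0585, -0.0387]
contact_force: [-2.5, 0.4, 10.6]
eef_pos: [0.5255, 0.0585, -0.0388]
contact_force: [-6.6, -1.1, 22.8]
```

```bash
python3 -m jog '[[0,0,-0.2,0],[0.2,0,-0.2,0],[0.4,0,-0.2,0],[0.6,0,-0.2,0],[0.6,0,-0.2,0],[0.6,0,-0.2,0]]' | grep -E "eef|contact|t:"
python3 -c "
from h import *;tips([.528,.0585],.016);plate()"
```

```text
t: 11.53
eef_pos: [0.528, 0.0585, -0.0387]
tool_rot: [0.001, 1.0, 0.009, -0.003]
contact_force: [-10.1, 0.5, 15.2]
side lowest mm [3.4 4.  4.  4.1 4.1 4.5 4.7 4.8] front 0.013
scene lowest mm [3.  3.7 4.5 6.2 6.6 6.9 7.3 8.9] front 0.0155
390 [array([553.7,  12.6]), array([57.7, 76.7]), np.float64(12.1)]
613 [array([558.4,  60.3]), array([73.6, 74.4]), np.float64(1.4)]
```

```bash
python3 -m jog '[[0,0,-0.3,0],[0,0,-0.6,0],[0,0,-0.9,0],[0,0,-1.2,0],[0.05,0,-1.5,0],[0.1,0,-1.8,0],[0.15,0,-2.1,0],[0.2,0,-2.4,0],[0.2,0,-2.4,0]]' | grep -E "eef|contact|t:"
python3 - <<'E'
from h import *
grab('side');grab('scene')
a=load('side')['pixels'][150:310,200:360,::-1];b=load('scene')['pixels'][130:290,260:440,::-1]
cv2.imwrite('pics/c4.png',np.hstack([cv2.resize(a,(400,400),interpolation=2),cv2.resize(b,(400,400),interpolation=2)]))
E
```

```text
t: 12.43
eef_pos: [0.5325, 0.0586, -0.0144]
tool_rot: [0.0, 1.0, 0.009, -0.001]
contact_force: [-5.5, -0.3, 1.5]
```

View pics/c4.png

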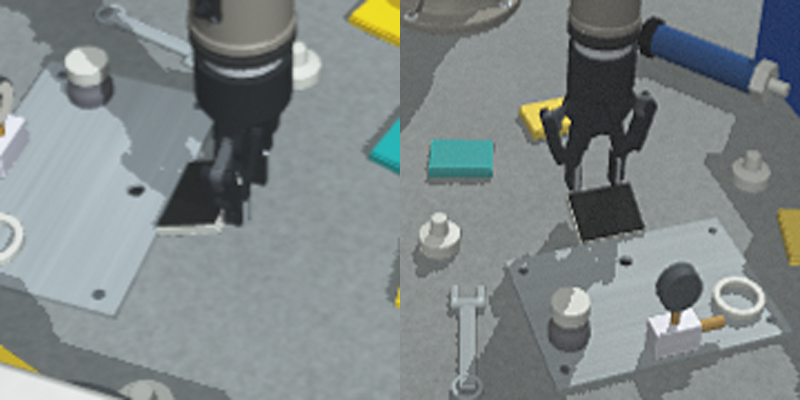

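The plate is tipping, with its near edge raised and its far edge at the step (scene crop: black face (605,212), far edge (610,238)). I'll continue along the arc.

```bash
python3 -m jog '[[0.1,0,-0.28,0],[0.2,0,-0.55,0],[0.33,0,-0.82,0],[0.47,0,-1.08,0],[0.62,0,-1.33,0],[0.78,0,-1.57,0],[0.96,0,-1.8,0],[1.15,0,-2.0,0],[1.35,0,-2.2,0],[1.55,0,-2.4,0],[1.78,0,-2.55,0],[2.0,0,-2.7,0],[2.0,0,-2.7,0]]' | grep -E "eef|contact|t:"
python3 - <<'E'
from h import *
grab('side');grab('scene')
a=load('side')['pixels'][150:310,200:360,::-1];b=load('scene')['pixels'][130:290,260:440,::-1]
cv2.imwrite('pics/c5.png',np.hstack([cv2.resize(a,(400,400),interpolation=2),cv2.resize(b,(400,400),interpolation=2)]))
E
```

```text
t: 13.62
eef_pos: [0.5532, 0.059, 0.0131]
tool_rot: [0.0, 1.0, 0.009, -0.0]
contact_force: [-8.0, 0.5, 8.6]
```

View pics/c5.png

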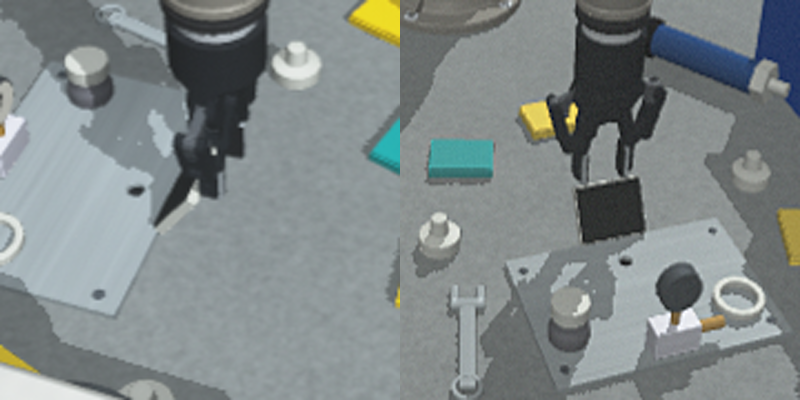

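Side crop: the plate stands steeply (about 1 rad) on its far edge at the step, and the fingers are behind its near edge. I'll push on past upright, slowly.

```bash
python3 -m jog '[[0.25,0,-0.2,0],[0.5,0,-0.35,0],[0.8,0,-0.5,0],[1.05,0,-0.6,0],[1.3,0,-0.7,0],[1.55,0,-0.75,0],[1.8,0,-0.8,0],[2.05,0,-0.8,0],[2.3,0,-0.8,0],[2.5,0,-0.8,0],[2.7,0,-0.8,0],[2.9,0,-0.8,0],[3.1,0,-0.8,0],[3.3,0,-0.8,0],[3.5,0,-0.8,0],[3.7,0,-0.8,0],[3.7,0,-0.8,0]]' | grep -E "eef|contact|t:"
python3 - <<'E'
from h import *
grab('side');grab('scene')
a=load('side')['pixels'][150:310,200:360,::-1];b=load('scene')['pixels'][130:290,260:440,::-1]
cv2.imwrite('pics/c6.png',np.hstack([cv2.resize(a,(400,400),interpolation=2),cv2.resize(b,(400,400),interpolation=2)]))
E
```

```text
t: 15.13
eef_pos: [0.5905, 0.0596, 0.0203]
tool_rot: [-0.0, 1.0, 0.009, 0.0]
contact_force: [0.1, -1.0, -0.5]
```

View pics/c6.png

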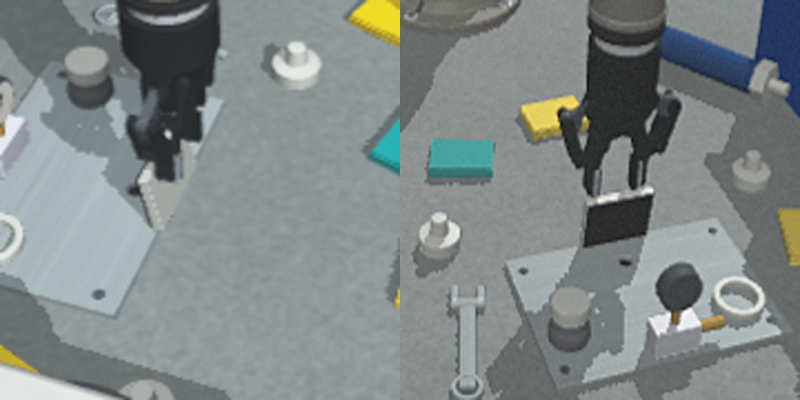

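The plate stands almost upright at the step, its rubber face towards the hole (scene crop (618,218)). I'll nudge it on over.

```bash
python3 -m jog '[[0.2,0,0,0],[0.4,0,0,0],[0.6,0,0,0],[0.8,0,0,0],[1.0,0,0,0],[1.2,0,0,0],[1.4,0,0,0],[1.6,0,0,0],[1.8,0,0,0],[1.8,0,0,0],[1.8,0,0,0],[1.8,0,0,0],[1.8,0,-2,0],[0,0,-4,0],[-3,0,-6,0],[-6,0,-8,0],[-9,0,-10,0],[-12,0,-12,0],[-15,0,-14,0],[-15,0,-14,0]]' | grep -E "eef|contact|t:"
python3 - <<'E'
from h import *
r=grab('side');grab('scene')
a=load('side')['pixels'][150:310,200:360,::-1];b=load('scene')['pixels'][130:290,260:440,::-1]
cv2.imwrite('pics/c7.png',np.hstack([cv2.resize(a,(400,400),interpolation=2),cv2.resize(b,(400,400),interpolation=2)]))
E
```

```text
t: 16.9
eef_pos: [0.4366, 0.0569, 0.1633]
tool_rot: [0.0, 1.0, 0.009, 0.001]
contact_force: [0.1, -0.2, -0.1]
```

View pics/c7.png

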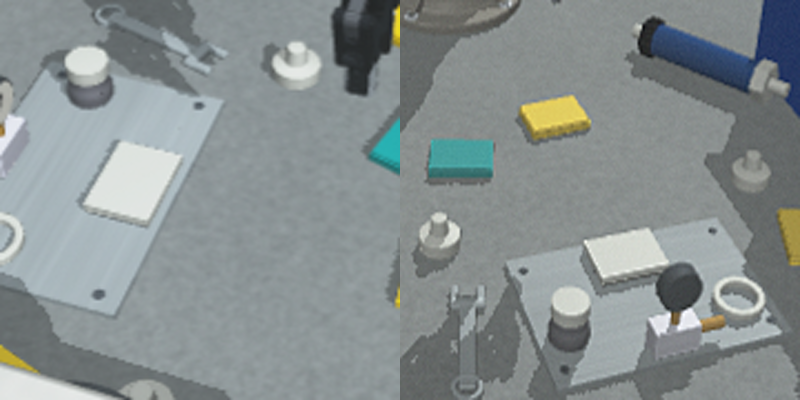

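Run:
```python
from h import *
for n,(x0,y0,x1,y1) in {'side':(228,200,278,245),'scene':(330,215,382,250)}.items():
    r=load(n);im=r['pixels'].astype(int);m=np.zeros((400,640),bool);s=im[y0:y1,x0:x1];m[y0:y1,x0:x1]=(s.min(2)>195)
    print(n,m.sum(),cv2.minAreaRect((cast(r,quad(m),.018)[:,:2]*1000).astype(np.float32)))
```

```text
side 735 ((635.104736328125, 62.43675994873047), (58.45029830932617, 79.32390594482422), 0.9341915249824524)
scene 534 ((639.078369140625, 61.568817138671875), (58.048954010009766, 77.6195068359375), 1.1301947832107544)
```

The plate's centre is at (0.637, 0.062) and the hole at (0.637, 0.063). The plate is flat, white side up, and the hand is clear.

```bash
python3 -c "
from station import bot
print(bot.hand_in())"
```

```text
the job is handed in; nothing more can be done
None
```

The sealing plate was pushed square to the step, tipped up and flipped rubber side down, and its measured centre is within about 2 mm of the suction hole; the hand is clear and the job is handed in at about 17 s, though no verdict came back.

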